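Drive the spring dowels home in an inclined instrument housing

ROBOT

A 6-joint arm with a two-finger parallel gripper is mounted at the origin on the work surface. World frame = base frame: x ahead of the robot, y to its left, z up, the work surface at z = 0. Lengths are in m, angles in rad, forces in N, time in s.
With the tool pointing down it reaches from about 0.325 to 0.775 m from the base axis. Payload 5.5 kg.
Tool frame: the origin (TCP) lies midway between the tips of the shut fingers; the grasp point (between the pads) lies 19 mm behind it; x points along the fingers, y is the direction in which the jaws open and shut, and the axes are right-handed (so a half turn about x gives the same grasp; the last joint's range is limited). The gripper opens to 88 mm and grips with 3 to 60 N. Pads are 20 mm wide; open, the fingers measure 115 mm over their backs; the gripper's body (75 mm by 178 mm) begins 61 mm behind the grasp point.
Start: joints at [1.047, 0.091, 1.231, -0, 1.82, -0.057], TCP at [0.27, 0.536, 0.223] pointing down, gripper open.
Joint ranges: [-2.87, 2.87], [-0.86, 2.18], [0.17, 2.46], [-1.51, 4.65], [0.06, 2.69], [-2.65, 2.65]. Speed limits (rad/s): [2.57, 2.57, 3.01, 3.14, 3.14, 3.14].

INTERFACE

Orientations are given as a unit quaternion [x, y, z, w].
In Python, from station import * gives the robot as it stands. Calls block until the motion is done:
- move_ptp(position, orientation): joint-space move of the TCP to a pose.
- line_to(position, frame=None, vel=0.15): straight line of the TCP; frame=None keeps the orientation; vel is the mean speed in m/s.
- move_j(angles): joint-space move.
- open_jaws() and close_gripper(f_grip=None): open the fingers fully, or close them until they stop; f_grip is the grip in N (None keeps the last).
- pause(seconds).
- solve_ik(position, orientation): joint angles nearest the present ones, or None.
- read_state(): the state.
- read_camera(name): name is "side" or "top"; returns the picture (384x512x3 uint8, red, green, blue); there is no depth.
- camera_params(name): a dict with "intrinsics" (3x3 intrinsics, pixels), "distortion" ([k1, k2, p1, p2, k3] as OpenCV has them; the pictures are not rectified), "R" (3x3) and "t" (3): a world point X has camera coordinates R X + t. Camera axes: x right, y down, z forward; pixel columns grow to the right and rows downward; lengths in m; the calibration is good to about 2 mm. A picture is of the moment at which its call begins. camera_params takes no time and is no camera call.
A pose or a line that the arm cannot do raises Unreachable and nothing moves.
- finish_job(): hands the job in, once; it reports no verdict.
The state is a dict: "t": time; "joint_positions": joint angles; "joint_vel": joint speeds; "effort": joint torques, N m; "tcp_pos": TCP position; "tool_rot": TCP orientation; "wrist_force": force on the tool from outside, world axes, zero at the start; "moment": the same for the moment, N m; "finger_gap": opening from 0.0 (shut) to 1.0 (fully open).
Only numpy, scipy, OpenCV 4.12 (cv2) and the standard library are available. Lean on these libraries where they do the work, as an engineer would, in place of code of your own. Each camera call takes 0.05 s, during which the arm holds its last target.

TASK

The end flange of the instrument housing, held tilted in its assembly stand, has two spring dowels standing out that still have to be driven in. Take the soft-faced mallet and drive them home one after the other, square along the dowel: start each with a brisk blow, then go on with lighter taps until you feel it go solid at the bottom of its hole, whose depth cannot be seen, and never slam it into the bottom or lean on it. Then put the mallet back on the green mat and let go of it, having touched the housing with nothing but the mallet and left the other things on the bench in place.

Things in the scene. Friction and masses are not known exactly. Their poses are not given: they have to be found in the camera images.
- stand: Tilting assembly stand, fixed to the bench: dark steel base plate 230 x 190 x 12 mm with two grey upright cheeks (outer faces 168 mm apart, tops 124 mm up) that carry the housing on level trunnions 100 mm above the bench. Origin: centre of the plate's underside; z up, x away from the side that the flange leans towards, y along the trunnions. An orange clamping lever stands out at +y.
- housing: Metal instrument housing, a cylinder of 104 mm diameter with a 128 mm end flange, clamped rigidly in the stand, leaning 32 degrees from upright towards the stand's -x side (roughly towards the robot). Origin: on the trunnion axis; z along the cylinder, out of the flange. Carries the two dowels.
- flange (a point): Centre of the flat bright flange face, 74 to 86 mm from the trunnion axis; z its outward normal, 32 degrees from vertical, y along the trunnions. Dark window in the middle; only the dowels stand out. Home is where a dowel bottoms in its hole: both holes are equally deep, so at home both ends stand equally high above the face, somewhere from 3 to 15 mm; the depth cannot be seen.
- mallet: Soft-faced mallet, 0.32 to 0.46 kg, standing on its white face on the mat. Head: upright cylinder 36 mm across, 76 mm long, flat faces (white below, red above). Handle: wood, level, 22 mm wide, 26 mm high, its axis 38 mm above the white face, ending 134 mm from the head's axis. Origin: centre of the white face; z towards the red face; the handle points to -x.
- mallet_head (a point): Centre of the mallet's head, 38 mm above its white face, axes as the mallet's.
- mat_top (a point): Centre of the top of the green rubber bench mat, 240 mm (x) by 200 mm (y) by 4 mm, fixed; z up. The mallet starts on it and belongs there afterwards.
- jar: Bystander: white jar with a black lid, 48 mm diameter, 52 mm high, on the mat's far left corner; origin at the centre of its underside.
- cap: Bystander: round aluminium end cap of the housing, 124 mm diameter, 20 mm high, lying on the bench; origin at the centre of its underside.
- dish: Bystander: open blue dish with spare dowels, 90 x 64 x 22 mm, origin at the centre of its underside.
- screwdriver: Bystander: screwdriver with an orange handle, 200 mm long, lying on the bench along its x.
- sensor: Bystander: aluminium sensor block with three round lenses, 50 x 80 x 46 mm, origin at the centre of its underside.
- dowel_a: Dark slotted spring dowel, 8 mm diameter, square to the flange face at y = +46 mm on it. Origin: centre of its free end; z outward. It starts 10 to 28 mm above the face with 7 to 13 mm to go, resists with about 6 N, stays where a blow leaves it and stops dead at home (bears 10 N unmoved). A brisk blow moves it at over 30 mm/s; over 40 N bruises it: slamming into the bottom does that.
- dowel_b: Dark slotted spring dowel, 8 mm diameter, square to the flange face at y = -46 mm on it. Origin: centre of its free end; z outward. It starts 10 to 28 mm above the face with 7 to 13 mm to go, resists with about 6 N, stays where a blow leaves it and stops dead at home (bears 10 N unmoved). A brisk blow moves it at over 30 mm/s; over 40 N bruises it: slamming into the bottom does that.
There are look-alikes about, which are no part of the job. Of the things like the mallet, leave any that is black, blue or turquoise; of the rest the larger one is meant.

How it is judged:
On the way, in this order (a step that is already met when the one before it is completed fails the run):
1. the mallet is picked up (height (world z) of mallet above 0.05 m and contact force between the fingers and mallet above 1 N), for 0.2 s.
2. one dowel is struck with the mallet and goes in at a blow's pace (((contact force between mallet and dowel_a above 1 N and linear speed of dowel_a above 0.03 m/s) or (contact force between mallet and dowel_b above 1 N and linear speed of dowel_b above 0.03 m/s))).
3. with that one in by more than 6 mm, the other is struck with the mallet and goes in at a blow's pace (((contact force between mallet and dowel_a above 1 N and linear speed of dowel_a above 0.03 m/s and distance of dowel_b from where it was at the start of the episode above 0.006 m) or (contact force between mallet and dowel_b above 1 N and linear speed of dowel_b above 0.03 m/s and distance of dowel_a from where it was at the start of the episode above 0.006 m))).
4. a dowel is felt solid: it bears the mallet with over 10 N without moving (((contact force between mallet and dowel_a above 10 N and linear speed of dowel_a below 0.006 m/s) or (contact force between mallet and dowel_b above 10 N and linear speed of dowel_b below 0.006 m/s))).
At the end, for the whole second after the job is handed in: Both dowels are bottomed: their ends level with each other within 1.5 mm and at most 16.5 mm above the flange face. The mallet is at rest on the green mat, released: centre of its head within 110 mm (mat x) and 90 mm (mat y) of the mat's centre and less than 45 mm above it (z of dowel_a in the frame of dowel_b between -0.0015 and 0.0015 m and z of each of dowel_a, dowel_b in the frame of flange below 0.0165 m and x of mallet_head in the frame of mat_top between -0.11 and 0.11 m and y of mallet_head in the frame of mat_top between -0.09 and 0.09 m and z of mallet_head in the frame of mat_top below 0.045 m and linear speed of mallet below 0.02 m/s); the robot touches nothing.
It fails at once if the mallet hits a dowel or the flange harder than 40 N (contact force between mallet and housing above 40 N).
It fails at once if the fingers or the arm touch the housing or its dowels (over 3 N) (contact force between any of the fingers, the arm and housing above 3 N).
It fails at once if a bystander (jar, end cap, dish, screwdriver, sensor block) is shifted by more than 25 mm (distance of any of jar, cap, dish, screwdriver, sensor from where it was at the start of the episode above 0.025 m).
It fails at once if a dowel is struck out of square: the mallet's head is more than 10 degrees off the dowel's axis while it bears on it (over 4 N) ((contact force between mallet and dowel_a above 4 N and angle between the z axis of mallet and the z axis of dowel_a, either way round above 0.175 rad) or (contact force between mallet and dowel_b above 4 N and angle between the z axis of mallet and the z axis of dowel_b, either way round above 0.175 rad)).
It also fails if it takes over 51 s, if anything falls off the work surface, if the arm or the gripper's body presses on something with over 40 N, if the wrist force passes 120 N, or if a joint passes its speed limit or range.

## Working session

There is one attempt and no reset: what is moved stays moved. The work goes in short steps, each a Python script; the robot and the scene stay as the last script left them, time stands still between calls to the robot, and variables do not carry over. Pictures are saved under pics/ and viewed, and the job is handed in when it is done.

```bash
ls; mkdir -p pics; python3 - <<'E'
from station import *
import cv2, numpy as np
for n in ["side","top"]:
    im=read_camera(n); cv2.imwrite(f"pics/{n}0.png",cv2.resize(im[:,:,::-1],(800,600),interpolation=cv2.INTER_CUBIC)); cv2.imwrite(f"pics/raw_{n}0.png",im[:,:,::-1])
    p=camera_params(n); print(n,{k:np.round(np.array(v),4).tolist() for k,v in p.items()}); print(-np.array(p["R"]).T@np.array(p["t"]))
s=read_state(); print(s)
E
```

```text
pics
side {'intrinsics': [[425.2404, 0.0, 256.5351], [0.0, 425.2404, 191.1701], [0.0, 0.0, 1.0]], 'distortion': [-0.1352, 0.0, 0.0, 0.0, 0.0], 'R': [[0.9282, -0.3717, 0.0167], [-0.2118, -0.5647, -0.7976], [0.3059, 0.7368, -0.6029]], 't': [-0.4617, 0.1561, 1.2918]}
[ 0.06646929 -1.03530635  0.9110919 ]
top {'intrinsics': [[406.5234, 0.0, 250.6313], [0.0, 406.5234, 194.2434], [0.0, 0.0, 1.0]], 'distortion': [-0.0581, 0.0, 0.0, 0.0, 0.0], 'R': [[-0.0293, -0.9996, -0.0053], [-0.9772, 0.0297, -0.2102], [0.2102, -0.001, -0.9776]], 't': [-0.0238, 0.4838, 1.2418]}
[ 0.21095673 -0.036924    1.31555697]
{'t': 0.1, 'joint_positions': array([ 1.04731783e+00,  9.17931482e-02,  1.23179225e+00, -2.10699351e-05,
        1.81982227e+00, -5.66908995e-02]), 'joint_vel': array([-0.00031795, -0.00086975, -0.00213274, -0.00056164, -0.00021957,
        0.00185346]), 'effort': array([ 2.49483703e-03, -4.47857094e+01, -4.07567847e+01,  6.99637178e-02,
        2.84387392e-02, -1.52652233e-04]), 'tcp_pos': array([0.2698731 , 0.53556369, 0.22159911]), 'tool_rot': array([ 0.16292486,  0.68811097, -0.16415877,  0.68775772]), 'wrist_force': array([ 0.60375946, -0.78905486, -0.74584242]), 'moment': array([-3.20864076e-02, -9.17442405e-06, -1.34019906e-02]), 'finger_gap': 0.9997026694504428}
```

View pics/side0.png

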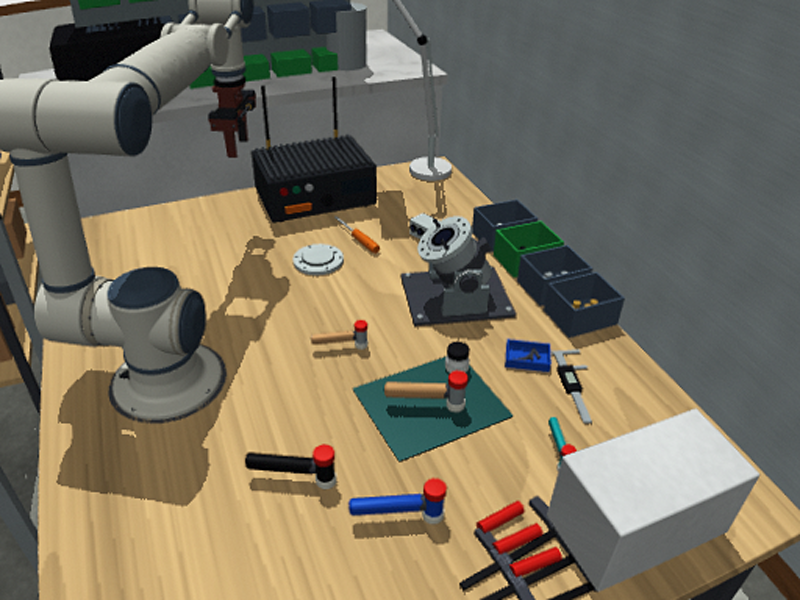

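View pics/top0.png

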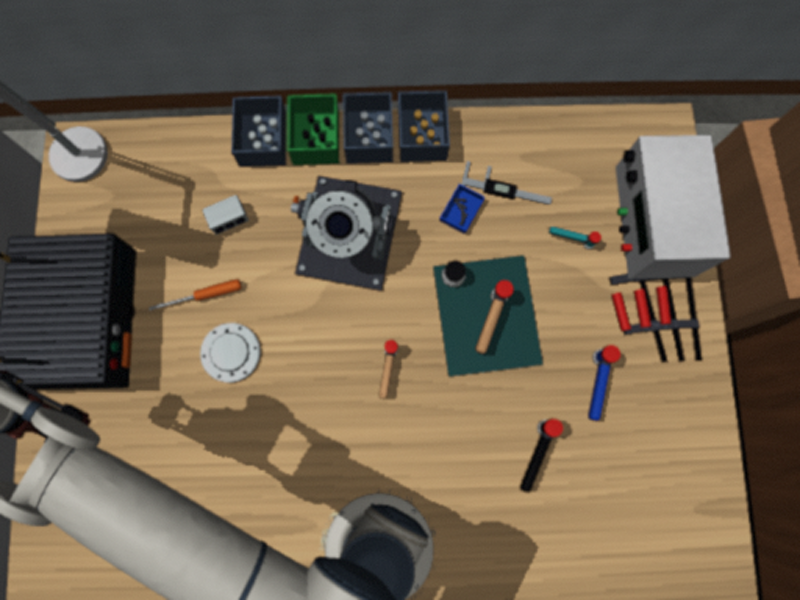

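```bash
python3 - <<'E'
import cv2
a=cv2.imread("pics/raw_side0.png"); b=cv2.imread("pics/raw_top0.png")
cv2.imwrite("pics/zs.png",cv2.resize(a[125:215,250:340],(800,800)[:2],interpolation=cv2.INTER_NEAREST)[:600] if 0 else cv2.resize(a[130:210,250:340],(675,600),interpolation=cv2.INTER_CUBIC))
cv2.imwrite("pics/zt.png",cv2.resize(b[110:190,180:270],(675,600),interpolation=cv2.INTER_CUBIC))
cv2.imwrite("pics/zm.png",cv2.resize(a[215:300,220:333],(798,600),interpolation=cv2.INTER_CUBIC))
cv2.imwrite("pics/zmt.png",cv2.resize(b[160:245,270:355],(600,600),interpolation=cv2.INTER_CUBIC))
E
```

```text
(no output)
```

View pics/zs.png

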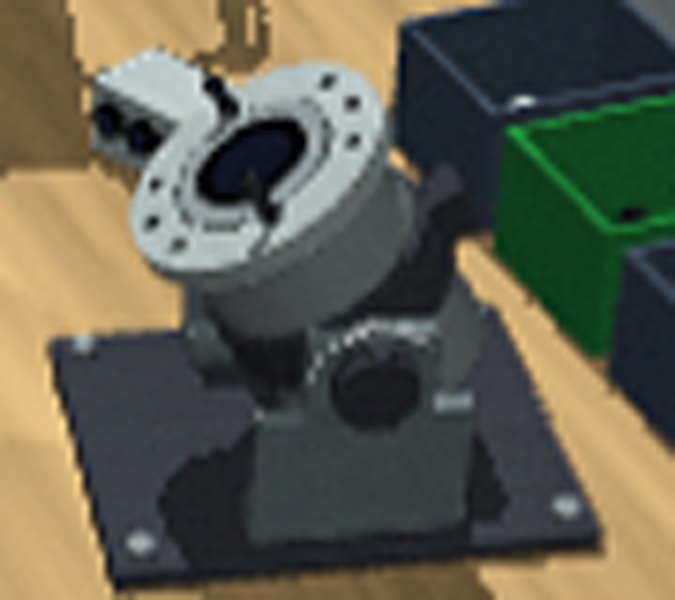

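View pics/zt.png

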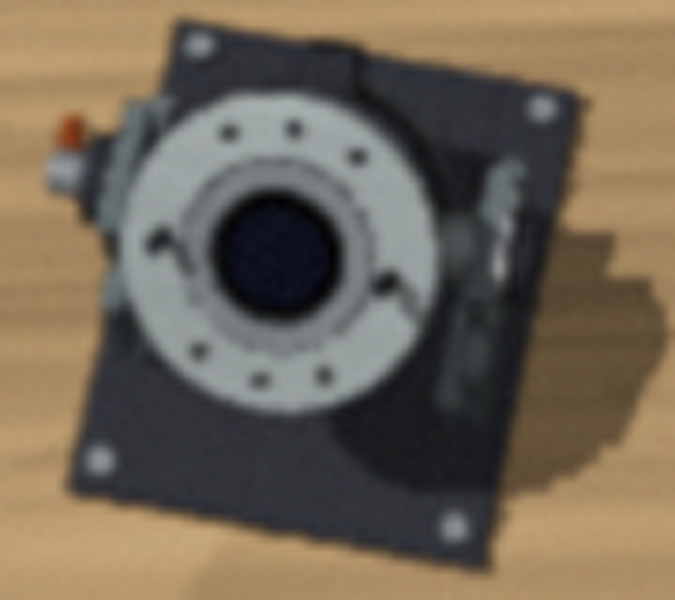

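View pics/zm.png

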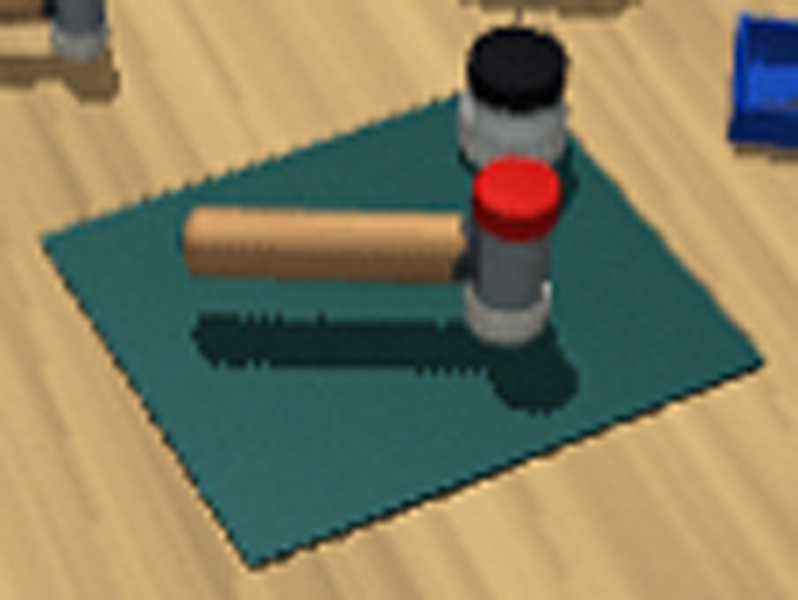

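View pics/zmt.png

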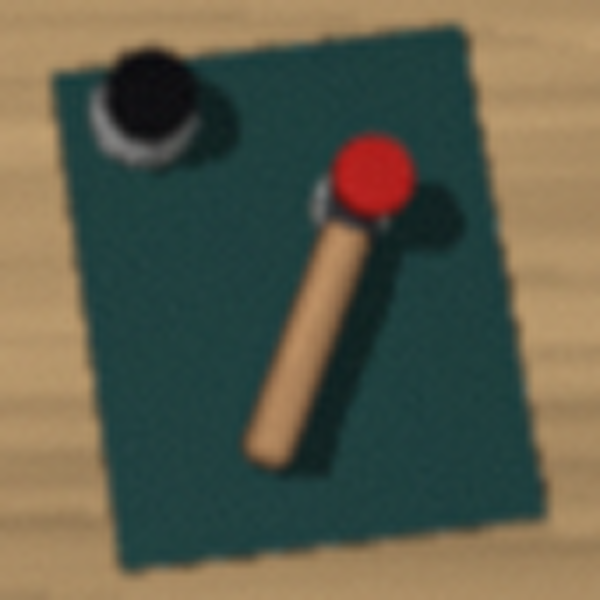

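```bash
cat > h.py <<'E'
import numpy as np, cv2, json
from station import *
from scipy.spatial.transform import Rotation as Ro
P={n:camera_params(n) for n in("side","top")}
def ray(n,uv):
    p=P[n];K=np.array(p["intrinsics"]);D=np.array(p["distortion"])
    x=cv2.undistortPoints(np.array([[uv]],float),K,D)[0,0]
    R=np.array(p["R"]);t=np.array(p["t"]);return -R.T@t,(lambda d:d/np.linalg.norm(d))(R.T@np.array([x[0],x[1],1]))
def onz(n,uv,z):
    o,d=ray(n,uv);return o+d*(z-o[2])/d[2]
def proj(n,X):
    p=P[n];R=np.array(p["R"]);return cv2.projectPoints(np.array(X,float).reshape(-1,1,3),cv2.Rodrigues(R)[0],np.array(p["t"],float),np.array(p["intrinsics"]),np.array(p["distortion"]))[0][:,0]
def tri(a,b):
    o1,d1=ray("side",a);o2,d2=ray("top",b)
    A=np.c_[d1,-d2];s=np.linalg.lstsq(A,o2-o1,rcond=None)[0]
    p,q=o1+s[0]*d1,o2+s[1]*d2;return (p+q)/2,np.linalg.norm(p-q)
E
python3 - <<'E'
from h import *
np.set_printoptions(precision=4,suppress=True)
z=lambda u,v,s,ox,oy:((u+.5)/s-.5+ox,(v+.5)/s-.5+oy)
T=lambda u,v:z(u,v,7.5,180,110); S=lambda u,v:z(u,v,7.5,250,130)
c=[onz("top",T(*q),.012) for q in[(178,20),(582,95),(490,568),(68,492)]]
c2=[onz("side",S(*q),.012) for q in[(50,343),(600,533),(113,577)]]
print("corn top",np.array(c)); print("corn side",np.array(c2))
sc=[onz("top",T(*q),.014) for q in[(199,44),(543,108),(455,526),(99,460)]]
print("screws",np.array(sc),np.mean(sc,0),np.mean(c,0))
sd=np.array([onz("side",S(*q),.014) for q in[(84,343),(566,507),(141,543)]]);print("screws side",sd)
print("lens",[np.linalg.norm(c[i]-c[(i+1)%4]) for i in range(4)])
# window tri, dowels
print("window",tri(S(252,162),T(277,256)))
print("dowA tip",tri(S(213,85),T(160,240)))
print("dowB tip",tri(S(250,183),T(387,283)))
# mallet
a=cv2.imread("pics/raw_top0.png");b=cv2.imread("pics/raw_side0.png")
def red(im,x0,x1,y0,y1):
    m=(im[...,2]>140)&(im[...,1]<70)&(im[...,0]<70);ys,xs=np.nonzero(m[y0:y1,x0:x1]);print(len(xs),xs.min()+x0,xs.max()+x0,ys.min()+y0,ys.max()+y0);return xs.mean()+x0,ys.mean()+y0
r=red(a,270,355,160,245);print("red top",r,onz("top",r,.080))
M=lambda u,v:z(u,v,600/85,270,160)
print("handle end",onz("top",M(265,447),.055), "handle near",onz("top",M(347,230),.055))
mc=[onz("top",M(*q),.004) for q in[(52,73),(462,27),(547,517),(122,572)]];print("mat",np.array(mc),np.mean(mc,0))
print("jar",onz("top",M(150,95),.056))
print("white face low side", proj("side",[0.5,-.05,0]))
E
```

```text
corn top [[ 0.7849  0.1162  0.012 ]
 [ 0.7421 -0.0679  0.012 ]
 [ 0.522  -0.0202  0.012 ]
 [ 0.5623  0.1657  0.012 ]]
corn side [[ 0.5576  0.154   0.012 ]
 [ 0.7376 -0.0748  0.012 ]
 [ 0.5163 -0.0251  0.012 ]]
screws [[ 0.7719  0.1063  0.014 ]
 [ 0.7355 -0.0499  0.014 ]
 [ 0.541  -0.0054  0.014 ]
 [ 0.576   0.1517  0.014 ]] [0.6561 0.0507 0.014 ] [0.6528 0.0484 0.012 ]
screws side [[ 0.5722  0.1455  0.014 ]
 [ 0.7309 -0.0543  0.014 ]
 [ 0.5366 -0.0094  0.014 ]]
lens [np.float64(0.18898493987943282), np.float64(0.22521411669998795), np.float64(0.19023587586465243), np.float64(0.22798811025485544)]
window (array([0.6163, 0.0599, 0.1589]), np.float64(0.002467791001842866))
dowA tip (array([0.6179, 0.105 , 0.1741]), np.float64(0.004896498763237832))
dowB tip (array([0.5953, 0.0156, 0.1789]), np.float64(0.005339672192026289))
81 318 327 180 189
red top (np.float64(322.4567901234568), np.float64(184.37037037037038)) [ 0.5014 -0.2637  0.08  ]
handle end [ 0.3851 -0.212   0.055 ] handle near [ 0.4823 -0.2547  0.055 ]
mat [[ 0.5735 -0.1286  0.004 ]
 [ 0.5904 -0.3248  0.004 ]
 [ 0.3557 -0.347   0.004 ]
 [ 0.3367 -0.1505  0.004 ]] [ 0.4641 -0.2377  0.004 ]
jar [ 0.5474 -0.169   0.056 ]
white face low side [[262.8754 214.8476]]
```

```bash
cat >> h.py <<'E'
yaw=np.deg2rad(-12.75); Rs=Ro.from_euler('z',yaw).as_matrix()
S0=np.array([.653,.0475,0]); H0=S0+[0,0,.1]
th=np.deg2rad(32)
n=Rs@[-np.sin(th),0,np.cos(th)]; ys=Rs@[0,1,0]; xs=np.cross(ys,n)
z_=lambda u,v,s,ox,oy:((u+.5)/s-.5+ox,(v+.5)/s-.5+oy)
T=lambda u,v:z_(u,v,7.5,180,110); S=lambda u,v:z_(u,v,7.5,250,130)
E
python3 - <<'E'
from h import *
np.set_printoptions(precision=4,suppress=True)
def f(nm,X): d=X-H0; print(nm,X,"flange-frame x,y,h:",d@xs,d@ys,d@n)
for nm,a,b in[("rim",(260,168),(280,252)),("window",(252,162),(277,256)),("A",(213,85),(160,240)),("B",(250,183),(387,283))]:
    X,g=tri(S(*a),T(*b)); f(nm+" gap%.4f"%g,X)
for h in(.08,.09,.1,.11):
    X=[H0+h*n+s*.046*ys for s in(0,1,-1)]
    print(h,(proj("side",X)-[250,130])*7.5,(proj("top",X)-[180,110])*7.5)
E
python3 - <<'E'
import cv2
a=cv2.imread("pics/raw_side0.png"); b=cv2.imread("pics/raw_top0.png")
x=cv2.resize(a[132:172,262:302],(560,560),interpolation=cv2.INTER_NEAREST)
cv2.imwrite("pics/q1.png",x)
cv2.imwrite("pics/q2.png",cv2.resize(b[120:166,194:240],(552,552),interpolation=cv2.INTER_NEAREST))
E
```

```text
rim gap0.0017 [0.6196 0.0588 0.1555] flange-frame x,y,h: -0.0003344328511219732 0.0036901767750674138 0.06565226867961901
window gap0.0025 [0.6163 0.0599 0.1589] flange-frame x,y,h: -0.001420695842212469 0.0039732716849857925 0.07034205776951795
A gap0.0049 [0.6179 0.105  0.1741] flange-frame x,y,h: -0.0005309972145145079 0.0483713851825609 0.0876526908459308
B gap0.0053 [0.5953 0.0156 0.1789] flange-frame x,y,h: 9.63974910952883e-05 -0.04387083458853579 0.0930138344124863
0.08 [[245.7301 146.0788]
 [224.9193  93.871 ]
 [267.6255 201.0814]] [[278.8282 259.3409]
 [165.6929 238.555 ]
 [392.502  280.2806]]
0.09 [[235.0639 130.5611]
 [214.4364  78.5504]
 [256.7732 185.372 ]] [[274.1555 264.8219]
 [160.1474 243.8631]
 [388.7127 285.9363]]
0.1 [[224.3093 114.9207]
 [203.8696  63.1131]
 [245.8277 169.5335]] [[269.4092 270.3899]
 [154.5147 249.2551]
 [384.8634 291.682 ]]
0.11 [[213.4657  99.1565]
 [193.2182  47.5581]
 [234.7883 153.5647]] [[264.5874 276.0469]
 [148.7928 254.7332]
 [380.9526 297.5198]]
```

View pics/q1.png

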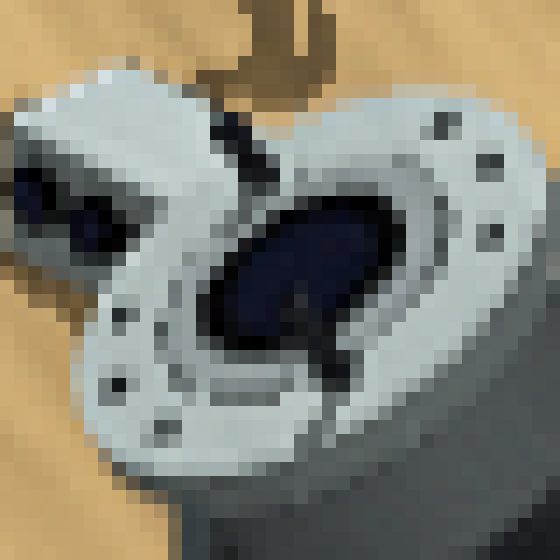

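View pics/q2.png

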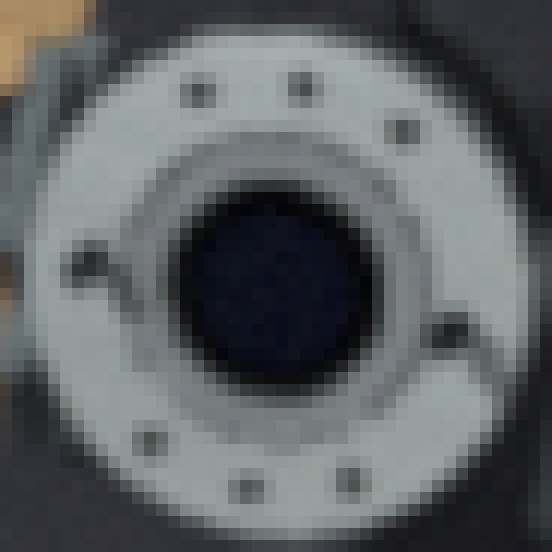

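```bash
cat >> h.py <<'E'
def quat(x,y):
    x=np.array(x,float);y=np.array(y,float);return Ro.from_matrix(np.c_[x,y,np.cross(x,y)]).as_quat()
mx=np.array([.9145,-.4046,0]);my=np.array([.4046,.9145,0])
HP=np.array([.4995,-.2655,0])
def tool_pick(s): return quat([0,0,-1],s*my)
def tool_strike(s): return quat(-n,s*ys)
def tip(h,side): return H0+h*n+side*.046*ys      # h along axis from the trunnion
def tcp_for(h,side,off=.033): return tip(h+off,side)
E
python3 - <<'E'
from h import *
np.set_printoptions(precision=3,suppress=True)
for s in(1,-1):
    for nm,p,q in[("via",[.45,.2,.42],tool_pick(s)),("pre",HP+[0,0,.3],tool_pick(s)),("pick",HP+[0,0,.037],tool_pick(s)),("B0",tcp_for(.15,-1),tool_strike(s)),("B",tcp_for(.085,-1),tool_strike(s)),("A0",tcp_for(.15,1),tool_strike(s)),("A",tcp_for(.085,1),tool_strike(s))]:
        print(s,nm,np.round(p,3),solve_ik(list(map(float,p)),list(map(float,q))))
a=cv2.imread("pics/raw_side0.png")
m=(a[...,2]>140)&(a[...,1]<60)&(a[...,0]<60);ys_,xs_=np.nonzero(m[215:300,220:333]);print(xs_.mean()+220,ys_.mean()+215,xs_.min(),xs_.max(),ys_.min(),ys_.max())
# top disc ~ zoom (517,187)
print(onz("side",z_(517,187,600/85,220,215),.08))
E
```

```text
1 via [0.45 0.2  0.42] [ 0.349 -0.06   1.021  0.     2.18  -0.805]
1 pre [ 0.5   -0.266  0.3  ] [-0.549  0.028  1.158 -0.     1.955 -1.703]
1 pick [ 0.5   -0.266  0.037] [-0.549  0.043  1.611 -0.     1.487 -1.703]
1 B0 [0.548 0.024 0.255] [ 0.083 -0.536  1.804 -0.165  1.339 -1.271]
1 B [0.582 0.016 0.2  ] [ 0.058 -0.452  1.844 -0.157  1.213 -1.276]
1 A0 [0.569 0.114 0.255] [ 0.298 -0.409  1.715 -0.274  1.347 -1.056]
1 A [0.602 0.106 0.2  ] [ 0.259 -0.332  1.754 -0.264  1.225 -1.062]
-1 via [0.45 0.2  0.42] [ 0.349 -0.06   1.021 -0.     2.18   2.336]
-1 pre [ 0.5   -0.266  0.3  ] [-0.549  0.028  1.158  0.     1.955  1.439]
-1 pick [ 0.5   -0.266  0.037] [-0.549  0.043  1.611  0.     1.487  1.439]
-1 B0 [0.548 0.024 0.255] [ 0.083 -0.536  1.804 -0.165  1.339  1.871]
-1 B [0.582 0.016 0.2  ] [ 0.058 -0.452  1.844 -0.157  1.213  1.866]
-1 A0 [0.569 0.114 0.255] [ 0.298 -0.409  1.715 -0.274  1.347  2.085]
-1 A [0.602 0.106 0.2  ] [ 0.259 -0.332  1.754 -0.264  1.225  2.08 ]
292.71604938271605 241.23456790123456 67 78 22 30
[ 0.497 -0.272  0.08 ]
```

```bash
sed -i 's/^HP=.*/HP=np.array([.499,-.267,0])/' h.py; python3 - <<'E'
from h import *
q=tool_pick(1)
move_ptp([.45,.2,.40],q); move_ptp(HP+[0,0,.2],q)
line_to(HP+[0,0,.13],vel=.3)
print(read_state()["t"])
for nm in("side","top"):
    im=read_camera(nm);cv2.imwrite(f"pics/pick_{nm}.png",cv2.resize(im[150:300,200:400,::-1],(800,600)))
E
```

```text
3.8833
```

View pics/pick_side.png

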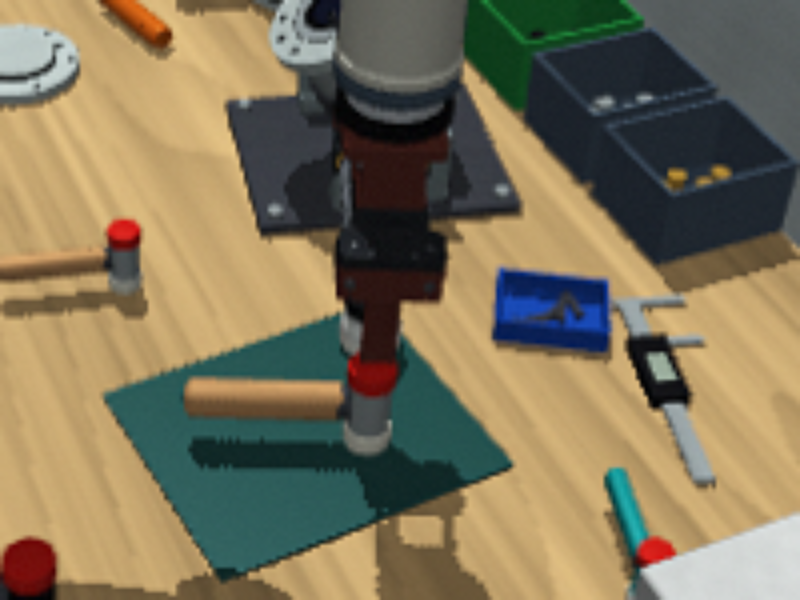

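View pics/pick_top.png

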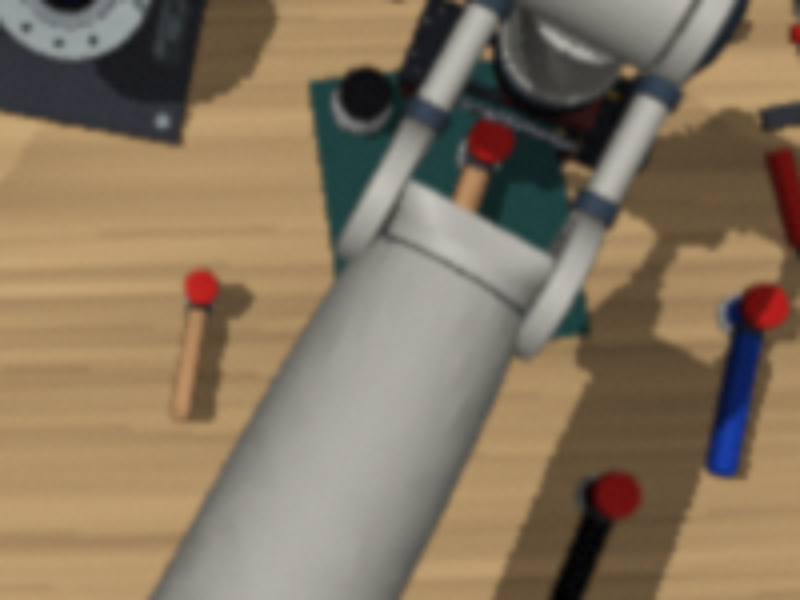

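```bash
python3 - <<'E'
from h import *
line_to(HP+[0,0,.037],vel=.12); close_gripper(60)
s=read_state();print(s["t"],s["finger_gap"]*.088,s["wrist_force"],s["tcp_pos"])
line_to(HP+[0,0,.22],vel=.25)
s=read_state();print(s["t"],s["finger_gap"]*.088,s["wrist_force"],s["tcp_pos"])
W=[];
for i in range(5): W.append(read_state()["wrist_force"]);pause(.02)
print(np.round(W,2))
im=read_camera("side");cv2.imwrite("pics/lift_side.png",cv2.resize(im[120:270,200:400,::-1],(800,600)))
E
```

```text
5.7667 0.0357076343989772 [0.55457232 1.26636948 0.52368792] [ 0.49911764 -0.26679185  0.03701193]
6.65 0.035574799562854816 [-0.15847945 -0.42189035 -4.51439045] [ 0.49841366 -0.26677306  0.21764317]
[[-0.16 -0.42 -4.51]
 [ 0.56  0.14 -3.88]
 [ 0.19  0.87 -3.99]
 [-0.53 -0.69 -4.19]
 [ 0.34  0.94 -4.8 ]]
```

View pics/lift_side.png

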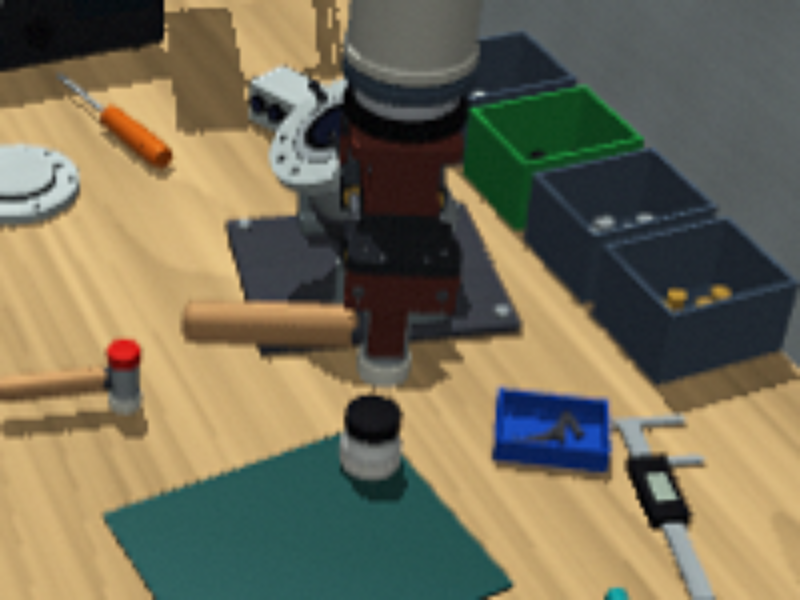

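```bash
cat >> h.py <<'E'
def fn(k=3):
    F=[]
    for i in range(k):
        F.append(read_state()["wrist_force"]@n)
        if i<k-1: pause(.01)
    return float(np.mean(F))
def hnow(): return float((read_state()["tcp_pos"]-H0)@n-.033)
def probe(side,h0,hmin,base,thr=2.5,step=.001):
    h=h0; log=[]
    while h>hmin:
        h-=step; line_to(tcp_for(h,side),vel=.02); f=fn()-base; log.append((round(h*1e3,1),round(hnow()*1e3,2),round(f,2)))
        if f>thr:
            f=fn(4)-base
            if f>thr-.5: break
    print(log[-6:]); return h
E
python3 - <<'E'
from h import *
q=tool_strike(1)
move_ptp(tcp_for(.15,-1),q); line_to(tcp_for(.116,-1),vel=.15); pause(.15)
base=fn(8);s=read_state();print(s["t"],base,hnow(), np.rad2deg((Ro.from_quat(s["tool_rot"])*Ro.from_quat(q).inv()).magnitude()))
h=probe(-1,.114,.084,base)
print(read_state()["t"],h)
json.dump(dict(base=base,hB=h),open("st.json","w"))
im=read_camera("side");cv2.imwrite("pics/b1_side.png",cv2.resize(im[110:200,240:360,::-1],(800,600)))
E
```

```text
8.5083 -2.998752853428899 0.11709659052698101 0.10169535910406863
[(105.0, 104.93, -0.18), (104.0, 103.91, -0.34), (103.0, 102.92, -0.48), (102.0, 101.91, -0.37), (101.0, 101.2, 0.86), (100.0, 100.42, 4.26)]
12.3167 0.09999999999999999
```

View pics/b1_side.png

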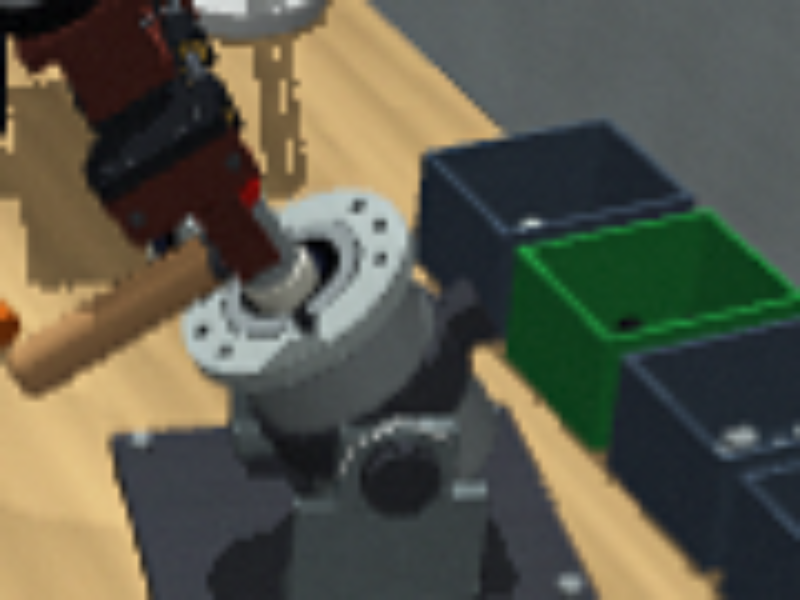

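```bash
python3 - <<'E'
from h import *
st=json.load(open("st.json"))
line_to(tcp_for(.106,-1),vel=.05); pause(.1); b=fn(6); print("base",b)
t=read_state()["t"]
line_to(tcp_for(.0965,-1),vel=.055)
s=read_state();print(s["t"]-t,hnow(),s["wrist_force"]@n-b, s["joint_vel"])
pause(.05);print(hnow(),fn()-b)
line_to(tcp_for(.099,-1),vel=.05);pause(.05);b=fn(5);print("base",b,read_state()["t"])
h=probe(-1,.098,.090,b,thr=2.2,step=.0007)
E
```

```text
base -3.275311249069414
0.3249999999999993 0.09582491417166902 -0.0948354308635384 [ 0.0018488  -0.00179026  0.00295743  0.00104389  0.00836086  0.00053708]
0.09584454411243529 -0.6508986027505395
base -3.599956495150226 13.5
[(97.3, 97.06, 0.02), (96.6, 96.53, 0.14), (95.9, 95.9, -0.1), (95.2, 95.54, 3.83)]
```

```bash
cat >> h.py <<'E'
def taps(side,hc,hmin,base,nmax=8,lead=.0014,back=.0015,vel=.03):
    """light taps; returns (dowel height, solid?)"""
    for i in range(nmax):
        line_to(tcp_for(hc+back,side),vel=.05)
        line_to(tcp_for(hc-lead,side),vel=vel)
        f=fn(4)-base; h=hnow(); print(i,"cmd %.2f act %.2f f %.2f t %.2f"%((hc-lead)*1e3,h*1e3,f,read_state()["t"]))
        if f>9: return h,True
        hc=h
        if h<hmin: break
    return hc,False
E
python3 - <<'E'
from h import *
h,ok=taps(-1,.0956,.086,-3.45,nmax=4)
print(h,ok)
json.dump(dict(h=h,ok=ok),open("st.json","w"))
E
```

```text
0 cmd 94.20 act 94.19 f 0.90 t 15.12
1 cmd 92.79 act 92.78 f 1.42 t 15.64
2 cmd 91.38 act 91.40 f 1.09 t 16.17
3 cmd 90.00 act 90.04 f 1.19 t 16.69
0.0900383203675469 False
```

```bash
python3 - <<'E'
from h import *
h,ok=taps(-1,.0900,.0865,-3.45,nmax=4)
print(h,ok)
if ok:
    line_to(tcp_for(h+.004,-1),vel=.05)
    print("base",fn(5)+3.45)
E
```

```text
0 cmd 88.60 act 88.61 f 1.04 t 17.22
1 cmd 87.21 act 88.01 f 6.61 t 17.74
2 cmd 86.61 act 87.85 f 10.94 t 18.27
0.08784536431389854 True
base 0.019273475290821906
```

```bash
python3 - <<'E'
from h import *
line_to(tcp_for(.112,-1),vel=.15); line_to(tcp_for(.112,1),vel=.2); line_to(tcp_for(.104,1),vel=.08); pause(.1)
b=fn(8);s=read_state();print(s["t"],b,hnow())
h=probe(1,.103,.091,b)
print(read_state()["t"],h)
E
```

```text
19.8583 -3.2825354797916697 0.10404696228017601
[(99.0, 98.92, -0.1), (98.0, 97.91, -0.02), (97.0, 96.9, -0.29), (96.0, 95.9, 0.23), (95.0, 95.3, 2.06), (94.0, 94.39, 5.67)]
22.2833 0.09399999999999999
```

```bash
python3 - <<'E'
from h import *
line_to(tcp_for(.101,1),vel=.05); pause(.1); b=fn(6); print("base",b)
t=read_state()["t"]
line_to(tcp_for(.0915,1),vel=.055)
print(read_state()["t"]-t,hnow(),fn()-b)
h,ok=taps(1,.0910,.0862,-3.4,nmax=5,lead=.0012)
print(h,ok)
E
```

```text
base -2.936822978505816
0.3249999999999993 0.09080174976889582 -0.7746510060099854
0 cmd 89.80 act 89.95 f 1.53 t 23.58
1 cmd 88.75 act 88.80 f 1.73 t 24.11
2 cmd 87.60 act 88.07 f 4.63 t 24.63
3 cmd 86.87 act 87.84 f 8.93 t 25.16
4 cmd 86.64 act 87.76 f 11.10 t 25.68
0.08776071136409559 True
```

```bash
python3 - <<'E'
from h import *
h,ok=taps(1,.0878,.08,-3.2,nmax=1,lead=.0017)
print(h,ok)
line_to(tcp_for(.21,1),vel=.25)
move_ptp(HP+[0,0,.2],tool_pick(1))
line_to(HP+[0,0,.06],vel=.2); pause(.1)
print(read_state()["t"],read_state()["tcp_pos"])
for nm in("side","top"):
    im=read_camera(nm);cv2.imwrite(f"pics/pl_{nm}.png",cv2.resize(im[120:300,170:410,::-1],(800,600)))
E
```

```text
0 cmd 86.10 act 87.63 f 13.87 t 26.22
0.08762744502711467 True
29.3083 [ 0.50019728 -0.26753377  0.06243265]
```

View pics/pl_side.png

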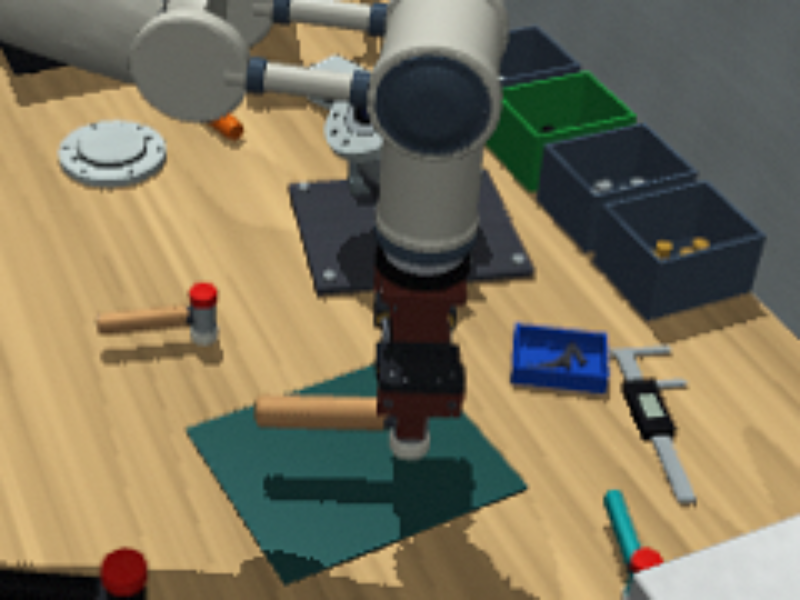

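View pics/pl_top.png

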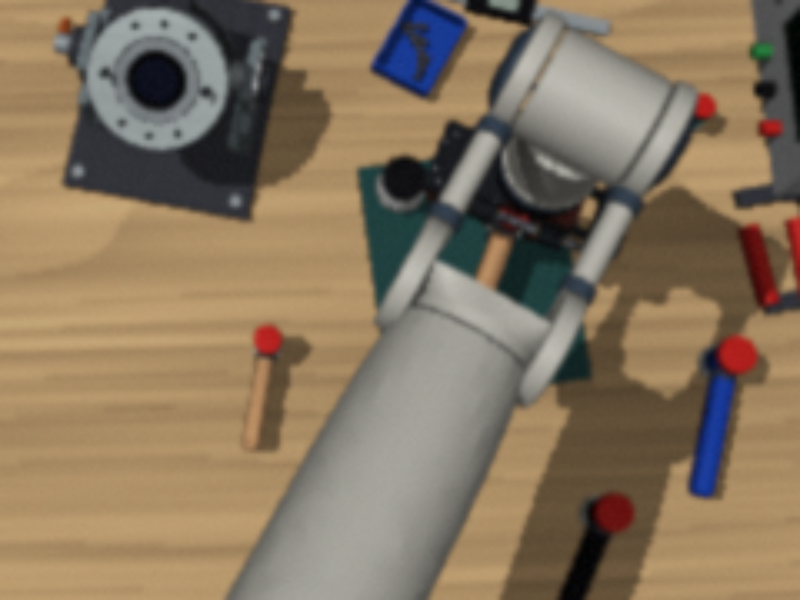

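```bash
python3 - <<'E'
from h import *
line_to(HP+[0,0,.041],vel=.08); pause(.1)
fz=lambda:np.mean([(pause(.01),read_state()["wrist_force"][2])[1] for _ in range(4)])
b=fz()
for z in(.0395,.0385,.0375,.037,.0365,.036,.0355,.035):
    line_to(HP+[0,0,z],vel=.03); f=fz()-b; print(z,round(f,2))
    if f>3: break
open_jaws(); pause(.2); line_to(HP+[0,0,.15],vel=.25)
s=read_state();print(s["t"],s["finger_gap"])
move_ptp([.42,-.05,.42],tool_pick(1))  # clear the views
move_ptp([.27,.5,.4],tool_pick(1))
print(read_state()["t"])
for nm in("side","top"):
    im=read_camera(nm);cv2.imwrite(f"pics/raw_end_{nm}.png",im[:,:,::-1]);cv2.imwrite(f"pics/end_{nm}.png",cv2.resize(im[:,:,::-1],(800,600)))
E
```

```text
0.0395 -0.05
0.0385 -0.6
0.0375 -0.01
0.037 0.21
0.0365 3.85
33.075 0.9986186182719927
36.4583
```

View pics/end_side.png

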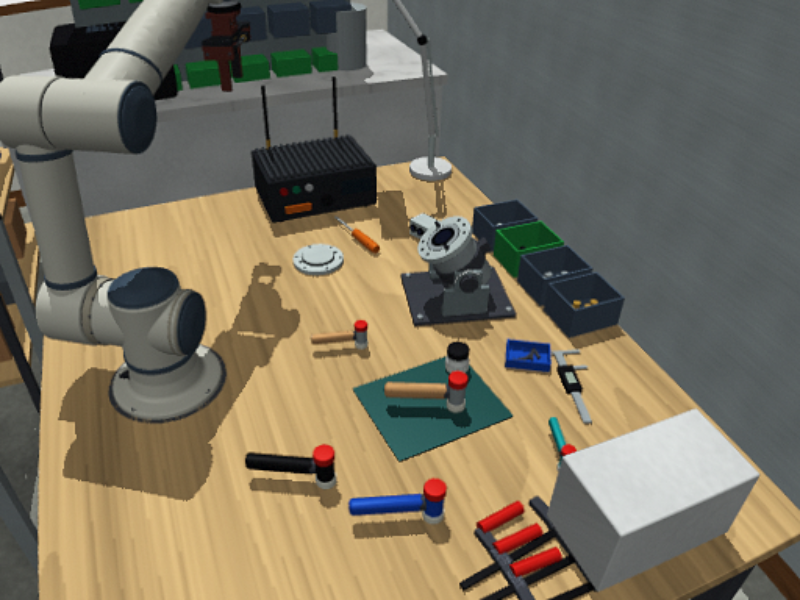

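View pics/end_top.png

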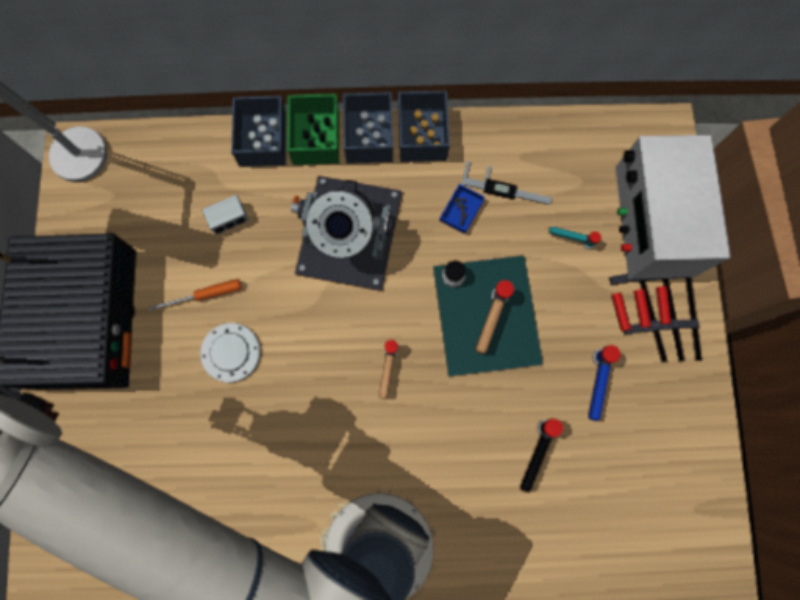

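```bash
python3 - <<'E'
from station import *
print(finish_job(),read_state()["t"])
E
```

```text
the job is handed in; nothing more can be done
the job is handed in; nothing more can be done
```

I drove both dowels to the bottom with the larger wooden mallet, put it back on the green mat and handed the job in at about 36.5 s of the 51 s. `finish_job()` reports no verdict, so I can't confirm the pass.

- **Grip:** I held the mallet by its head, with the white face square along the dowel axis.
- **Dowel B:** I found its end with a light touch, gave it one brisk blow of about 5.5 mm, then seven light taps. It ended about 13 mm in and bore 10.9 N without moving.
- **Dowel A:** It got the same treatment, with one blow of about 4 mm and then six light taps. It ended about 7 mm in and bore 13.9 N.
- **Level check:** By the arm's own position readings, both ends finished 87.6 to 87.9 mm from the trunnion axis, level within about 0.2 mm. That puts them at most about 14 mm above the flange face, since the face lies at least 74 mm out.
- **Final pictures:** The mallet is standing on the mat where it started and the gripper is clear of it. The jar, cap, dish, screwdriver and sensor look unmoved.

**What I could not check directly**
- **Blow speed:** I inferred it from the commanded motion (55 mm/s mean over 9.5 mm) and never measured it.
- **Peak impact force:** The motion calls block, so I could only read force after each stroke; it never read above 14 N.
- **Camera disagreement:** The two cameras placed the stand about 4–6 mm apart, so I used the midpoint and relied on touch for the dowel heights.

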